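# Flip a pocket radio over the edge of a turning stand

## Robot

A 6-joint arm with a two-finger parallel gripper is mounted at the origin on the work surface; the furniture and walls round the work are solid. World frame = base frame: x ahead of the robot, y to its left, z up, the work surface at z = 0. Lengths are in mm, angles in degrees, forces in N, time in s.
With the tool pointing down it reaches from about 300 to 850 mm from the base axis. Payload 4.2 kg.
Tool frame: the origin (TCP) lies midway between the tips of the shut fingers; the grasp point (between the pads) lies 19 mm behind it (env.grip_point_offset is the distance from the TCP to the grasp point, in mm); z points along the fingers, x is the direction in which the jaws open and shut, and the axes are right-handed (so a half turn about z gives the same grasp; the last joint's range is limited). The gripper opens to 91 mm and grips with 3 to 60 N. Pads are 32 mm wide; open, the fingers measure 118 mm over their backs; the gripper's body (76 mm by 178 mm) begins 60 mm behind the grasp point.
Start: joints at [-70.474, 18.312, 89.639, -0, 72.044, -1.146], TCP at [202.993, -537.996, 185.476] pointing down, gripper open.
Joint ranges: [-177.97, 177.97], [-48.28, 115.42], [12.27, 149.76], [-77.06, 257.06], [2.81, 150.46], [-146.56, 146.56]. Speed limits (degrees/s): [147.25, 147.25, 180, 180, 180, 180].

## Interface

Orientations are given as [roll, pitch, yaw] about the fixed x, y, z axes, in that order (R = Rz(yaw) Ry(pitch) Rx(roll)).
In Python, from workcell import env gives the robot as it stands.
- The arm moves only by the shell command python3 -m pendant 'ROWS' [FORCE]. ROWS is JSON, a list of rows, each an object with "xyz": the shift along the tool's x, y, z in m, a list of three; "roll": the turn about the tool's z in degrees; "jaw": the closure, from 0 (fully open) to 1 (shut). A call has exactly 8 rows; each row is the pose to reach, as a shift and turn from the pose commanded when the call began, along the tool's axes at that moment; what a row does not reach only later rows make up. A row lasts 1/8 s, in which the tool goes at most 62.5 mm and 10.7 degrees, less where a joint would pass 70% of its speed; a pose out of reach is approached as far as the arm can. A call with a gripper value outside its range is refused whole. The fingers move at their own pace and stop on an object; FORCE is the grip in N (left out, the last holds). Time passes only in rows, so rows that repeat a pose let the fingers close, or fill a call up. It gives the time, the measured TCP pose, the force and the opening at its end, in the units of the state.
- env.state(): the state, without advancing time (a new reading comes with each control period).
- env.grab_frame(name): name is "scene" or "top"; returns (picture, depth): 400x640x3 uint8, blue, green, red; 400x640 float32, mm along the optical axis (not along the pixel's ray), 0 where there is no reading.
- env.camera_params(name): a dict with "camera_matrix" (3x3 intrinsics, pixels), "cam_to_world" (4x4, takes a point from camera to world coordinates). Camera axes: x right, y up, looking along -z (the intrinsics and any distortion apply to the point x, -y, -z); pixel columns grow to the right and rows downward; lengths in mm; the calibration is good to about 2 mm. A picture is of the moment at which its call begins. camera_params takes no time and is no camera call.
- env.job_done(): hands the job in, once; it reports no verdict.
The state is a dict: "time_s": time; "qpos": joint angles; "qvel": joint speeds; "effort": joint torques, N m; "ee_pos": TCP position; "ee_rot": TCP orientation; "force": force on the tool from outside, world axes, zero at the start; "torque": the same for the moment, N m; "gripper_width": finger opening in mm.
Only numpy, scipy, OpenCV 4.12 (cv2) and the standard library are available. Lean on these libraries where they do the work, as an engineer would, in place of code of your own. Each camera call takes 0.05 s, during which the arm holds its last target. There are 200 camera calls.

## Task

Turn the pocket radio over so that its screws can be reached: set it lengthways on the high narrow deck of the turning stand and let it topple off the deck's steel edge by itself, not held, so that it flips and comes to lie in the ramp tray with its bare aluminium back up. It flips reliably only if it goes over with its balance point barely past the edge, and that point is somewhere off its middle, so feel for it. Leave the battery pack, the pliers and the tape roll where they are.

Things in the scene. Friction and masses are not known exactly. Their poses are not given: they have to be found in the camera images.
- radio_mid (a point): centre of a loose flat sealed radio, 100 long (x axis) x 58 wide (y) x 12 mm thick, 0.2 kg, flat on the table; black face with orange dot up (z up at the start), bare aluminium back with four screws below. Heavy innards, fixed and unseen, put its balance point up to 26 mm from this centre along its length, to either end, new each time; central in width
- stand: fixed upright plywood turning stand. Origin on the table under the middle of the deck's steel edge; y axis level, from the deck out over the ramp, the way things fall; z up. Level deck 46 mm wide (x), y -92 to 0 mm, top 130 mm above the table, on a column that is set back 12 mm below 85 mm height; nothing beside, behind or above it. The ramp tray in front of the edge is nowhere over 115 mm high
- deck_edge (a point): middle of the deck's front edge, on its top, 130 mm above the table; axes as the stand's. The edge is a steel bar rounded to 4 mm. A thing that topples slowly over it, its balance point only just past the edge (0 to 5 mm), lands end first by the column and falls on over, flipped, onto the ramp; let go with its balance point much farther out (from 10 to 30 mm) it slides down without flipping
- ramp_mid (a point): middle of the ramp tray's white floor, 60 mm in front of the deck's edge, about 49 mm above the table; axes as the stand's (level). The floor, smooth laminate, 80 mm wide, is lowest (12 mm) at the column and climbs outward at 28 deg to 83 mm, 125 mm in front of the edge; side walls about 25 mm high over it and a low end board
- battery: loose bystander: flat rechargeable battery pack, 36 x 46 x 7 mm, lying flat; origin at the centre of the underside
- pliers: loose bystander: small red pliers lying flat, 133 x 56 x 12 mm; origin at the centre of the underside
- tape: loose bystander: roll of yellow tape lying flat, 60 mm across, 18 mm high; origin at the centre of the underside

How it is judged (in metres and radians):
On the way, in this order (a step that is already met when the one before it is completed fails the run):
1. the radio rests on the stand's deck, face up (contact force between radio and stand above 0.3 N and z of radio_mid in the frame of stand above 0.126 m and angle between radio_mid's own z axis and vertical below 0.6 rad).
2. the radio turns over past on-edge in front of the deck with the robot not touching it (angle between radio_mid's own z axis and vertical between 1.2 and 2.1 rad and y of radio_mid in the frame of stand above 0 m and contact force between radio and the fingers below 0.05 N and contact force between radio and the arm below 0.05 N).
At the end, for the whole second after the job is handed in: the radio lies at rest in the ramp tray, back up (its z axis at least 2.5 rad from upright), its centre 20 to 110 mm in front of the deck's edge, within 30 mm of the tray's midline and under 90 mm above the table (angle between radio_mid's own z axis and vertical above 2.5 rad and y of radio_mid in the frame of stand between 0.02 and 0.11 m and x of radio_mid in the frame of stand between -0.03 and 0.03 m and z of radio_mid in the frame of stand below 0.09 m and contact force between radio and stand above 0.3 N and linear speed of radio below 0.02 m/s and angular speed of radio below 0.2 rad/s); the robot touches nothing.
It fails at once if the battery pack is disturbed (moved 20 mm) (distance of battery from where it was at the start of the episode above 0.02 m).
It fails at once if the pliers are disturbed (moved 20 mm) (distance of pliers from where it was at the start of the episode above 0.02 m).
It fails at once if the tape roll is disturbed (moved 20 mm) (distance of tape from where it was at the start of the episode above 0.02 m).
It also fails if it takes over 61 s, if anything falls off the work surface, if the arm or the gripper's body presses on something with over 40 N, if the wrist force passes 120 N, or if a joint passes its speed limit or range.

## Working session

There is one attempt and no reset: what is moved stays moved. The work goes in short steps, Python scripts to look and compute and a shell command to move; the robot and the scene stay as the last step left them, time stands still between calls to the robot, and variables do not carry over. Pictures are saved under pics/ and viewed, about 8 in all and at most 12, crops included, and the job is handed in when it is done.

```bash
ls; mkdir -p pics; python3 - <<'E'
from workcell import env
import cv2,numpy as np
for n in("scene","top"):
    p,d=env.grab_frame(n);cv2.imwrite(f"pics/{n}0.png",p);np.savez(f"pics/{n}0.npz",p=p,d=d)
    c=env.camera_params(n);print(n,np.round(c["camera_matrix"],1).tolist(),np.round(c["cam_to_world"],3).tolist())
print(env.state())
E
```

```text
pics
scene [[518.7, 0.0, 309.0], [0.0, 518.7, 192.8], [0.0, 0.0, 1.0]] [[-0.74, 0.402, -0.539, -257.344], [-0.672, -0.452, 0.587, 873.278], [-0.008, 0.796, 0.605, 923.807], [0.0, 0.0, 0.0, 1.0]]
top [[392.4, 0.0, 319.4], [0.0, 392.4, 198.3], [0.0, 0.0, 1.0]] [[-0.006, 0.987, -0.16, 289.149], [-1.0, -0.011, -0.029, 75.553], [-0.03, 0.16, 0.987, 1075.684], [0.0, 0.0, 0.0, 1.0]]
{'time_s': 0.1, 'qpos': array([-7.04743766e+01,  1.83474548e+01,  8.97014031e+01,  6.89840520e-05,
        7.20426961e+01, -1.14475358e+00]), 'qvel': array([-0.04931677, -0.01846715, -0.16091084, -0.03695616, -0.00109188,
       -0.02922719]), 'effort': array([-2.17443164e-05, -4.13333023e+01, -2.32511312e+01,  7.29391607e-02,
        4.22682264e-02, -6.31505873e-05]), 'ee_pos': array([ 202.81215507, -537.50203982,  184.69616515]), 'ee_rot': array([-1.79998105e+02,  9.15343943e-02, -6.93296428e+01]), 'force': array([-0.6074791 ,  0.79619929, -0.73394922]), 'torque': array([ 0.01308589, -0.0034939 ,  0.02465705]), 'gripper_width': 91.31230209347608}
```

View pics/top0.png

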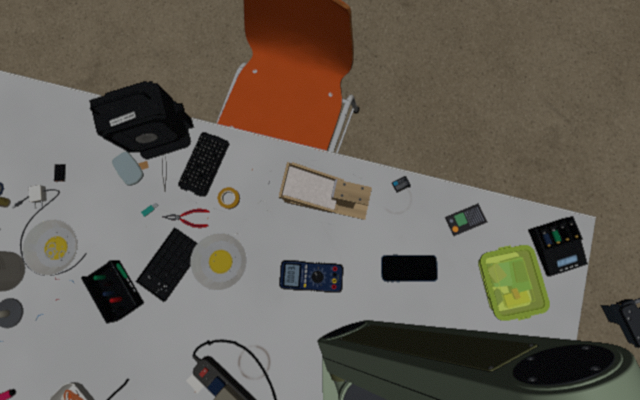

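View pics/scene0.png

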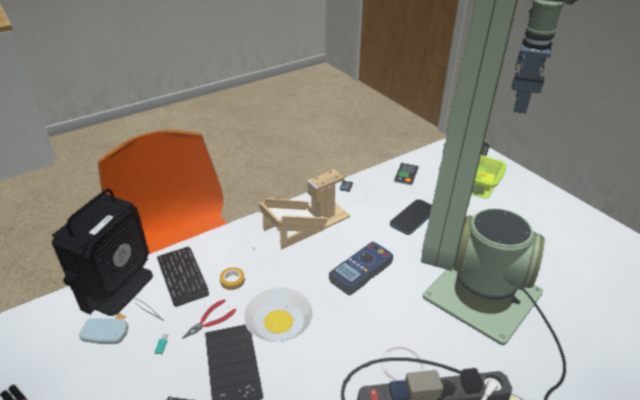

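The pictures show the stand at top (325,190), with its ramp to the left. There are two radio candidates, at (465,219) and (409,268). I'll zoom in to tell them apart.

```bash
python3 - <<'E'
import cv2,numpy as np
p=cv2.imread("pics/top0.png");s=cv2.imread("pics/scene0.png")
a=cv2.resize(p[150:300,270:520],(800,480),interpolation=cv2.INTER_CUBIC)
b=cv2.resize(s[150:250,250:450],(800,400),interpolation=cv2.INTER_CUBIC)[:,:]
cv2.imwrite("pics/crop1.png",cv2.resize(np.vstack([a,b]),(545,600)) if 0 else a)
cv2.imwrite("pics/crop2.png",b)
E
cat >h.py <<'E'
from workcell import env
import cv2,numpy as np
def ray(n,uv,z):
    "pixel -> world point on plane z"
    c=env.camera_params(n);K=c["camera_matrix"];T=np.array(c["cam_to_world"])
    q=np.linalg.inv(K)@[uv[0],uv[1],1]; d=T[:3,:3]@[q[0],-q[1],-q[2]]; o=T[:3,3]
    return o+d*(z-o[2])/d[2]
def dpt(n,uv,d):
    c=env.camera_params(n);K=c["camera_matrix"];T=np.array(c["cam_to_world"])
    q=np.linalg.inv(K)@[uv[0],uv[1],1]*d
    return T[:3,:3]@[q[0],-q[1],-q[2]]+T[:3,3]
def cloud(n,d):
    c=env.camera_params(n);K=np.array(c["camera_matrix"]);T=np.array(c["cam_to_world"])
    v,u=np.mgrid[:400,:640];x=(u-K[0,2])/K[0,0]*d;y=(v-K[1,2])/K[1,1]*d
    return np.stack([x,-y,-d],-1)@T[:3,:3].T+T[:3,3]
E
```

```text
(no output)
```

View pics/crop1.png

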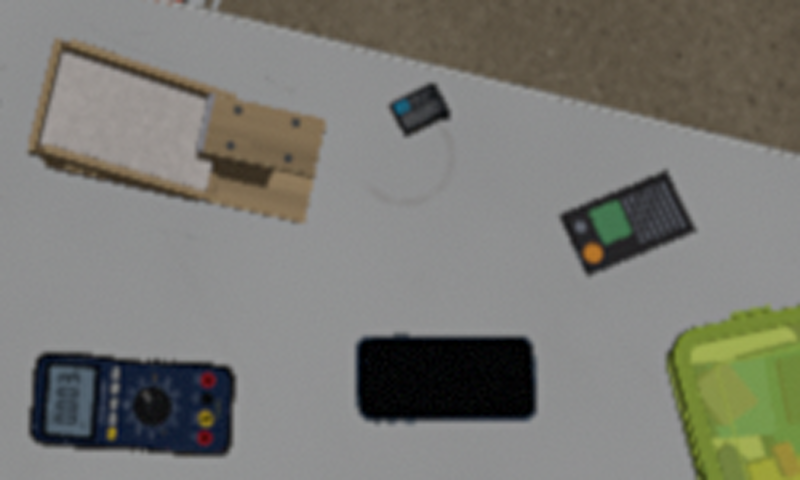

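The radio is at crop (628,222), with its orange dot near (592,253). The battery is at (420,108). The deck corners are about (210,93), (325,120), (318,172) and (200,155). Next I'll measure them.

```bash
python3 - <<'E'
from h import *
T=np.load("pics/top0.npz");d=T["d"];p=T["p"];P=cloud("top",d)
# radio: dark/not-table mask within window
w=np.zeros((400,640),bool);w[196:242,435:495]=1
g=cv2.cvtColor(p,cv2.COLOR_BGR2HSV)
print("table hsv",g[200,430],g[225,470])
m=w&((g[...,2]<100)|(g[...,1]>70))
m=cv2.morphologyEx(m.astype(np.uint8),cv2.MORPH_CLOSE,np.ones((3,3)))
n,l,s,_=cv2.connectedComponentsWithStats(m);k=1+np.argmax(s[1:,4]);m=l==k
v,u=np.nonzero(m);W=np.array([ray("top",q,12)[:2] for q in zip(u,v)],np.float32)
print("radio",cv2.minAreaRect(W),"mean",W.mean(0),"z",np.median(P[m][:,2]))
o=w&(g[...,0]>5)&(g[...,0]<22)&(g[...,1]>130);v,u=np.nonzero(o);print("dot",ray("top",(u.mean(),v.mean()),12),len(u))
# deck
w=np.zeros((400,640),bool);w[160:230,270:385]=1
m=w&(abs(P[...,2]-130)<8);n,l,s,_=cv2.connectedComponentsWithStats(m.astype(np.uint8));k=1+np.argmax(s[1:,4]);m=l==k
v,u=np.nonzero(m);W=np.array([ray("top",q,130)[:2] for q in zip(u,v)],np.float32)
r=cv2.minAreaRect(W);print("deck",r,cv2.boxPoints(r).tolist(),np.median(P[m][:,2]),len(u))
# scene view of deck
S=np.load("pics/scene0.npz");Q=cloud("scene",S["d"]);w=np.zeros((400,640),bool);w[160:230,255:350]=1
m=w&(abs(Q[...,2]-130)<6);n,l,s,_=cv2.connectedComponentsWithStats(m.astype(np.uint8));k=1+np.argmax(s[1:,4]);m=l==k
v,u=np.nonzero(m);W=np.array([ray("scene",q,130)[:2] for q in zip(u,v)],np.float32)
r=cv2.minAreaRect(W);print("deckS",r,cv2.boxPoints(r).tolist(),len(u))
# radio in scene
w=np.zeros((400,640),bool);w[158:190,388:425]=1;g=cv2.cvtColor(S["p"],cv2.COLOR_BGR2HSV)
m=w&((g[...,2]<100)|(g[...,1]>70));v,u=np.nonzero(m);W=np.array([ray("scene",q,10)[:2] for q in zip(u,v)],np.float32)
print("radioS",cv2.minAreaRect(W),W.mean(0),len(u))
# battery
w=np.zeros((400,640),bool);w[172:195,388:415]=1;g=cv2.cvtColor(p,cv2.COLOR_BGR2HSV);m=w&(g[...,2]<100)
v,u=np.nonzero(m);print("batt",cv2.minAreaRect(np.array([ray("top",q,7)[:2] for q in zip(u,v)],np.float32)))
E
```

```text
table hsv [120   2 142] [110  24  65]
radio ((400.2987976074219, -286.8137512207031), (56.8030891418457, 100.43472290039062), 21.743499755859375) mean [ 400.23102 -286.77625] z 13.120735436432597
dot [ 375.03729656 -256.92534259   12.        ] 37
deck ((457.43975830078125, 25.470203399658203), (91.72502136230469, 47.430809020996094), 76.29380798339844) [[423.5328674316406, -13.46710205078125], [469.6130065917969, -24.70550537109375], [491.3466491699219, 64.40750885009766], [445.2665100097656, 75.64591217041016]] 130.68522076057275 716
deckS ((456.0558166503906, 28.388565063476562), (96.66173553466797, 54.97330093383789), 76.27587127685547) [[417.8875732421875, -12.041290283203125], [471.29132080078125, -25.08355712890625], [494.22406005859375, 68.81842041015625], [440.8203125, 81.86068725585938]] 425
radioS ((400.7966613769531, -281.8099670410156), (50.481624603271484, 93.3310546875), 21.645395278930664) [ 394.80283 -272.67685] 177
batt ((500.5440673828125, -118.60845947265625), (34.6546516418457, 44.85419845581055), 24.2393741607666)
```

View pics/crop2.png

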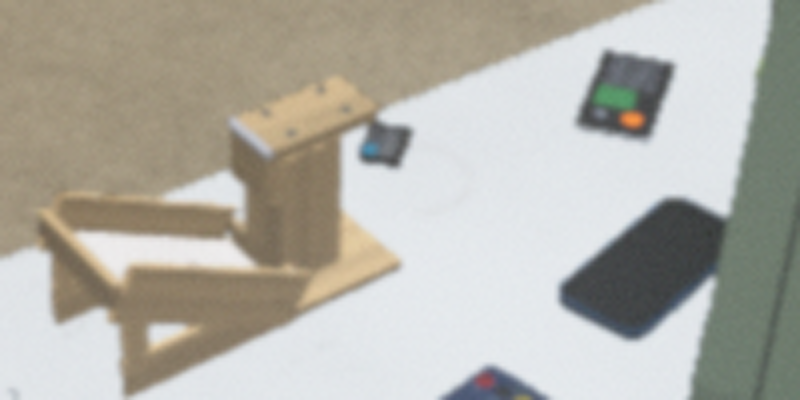

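The measurements agree with the given sizes: radio 100 x 57 mm, deck 92 x 47 mm at z 130.

- **Radio:** centre (400,-287), long axis at 111.7°, dot end toward +y.
- **Deck edge:** middle at (468,70), fall direction 76.3°.

I'll move over the radio first: tool shift (-0.165,-0.273), roll -91.

```bash
python3 -m pendant '[{"xyz":[-0.015,-0.025,0],"roll":-10,"jaw":0},{"xyz":[-0.037,-0.061,0],"roll":-20,"jaw":0},{"xyz":[-0.064,-0.106,0],"roll":-30,"jaw":0},{"xyz":[-0.090,-0.149,0],"roll":-40,"jaw":0},{"xyz":[-0.115,-0.190,0],"roll":-50,"jaw":0},{"xyz":[-0.138,-0.228,0],"roll":-60,"jaw":0},{"xyz":[-0.155,-0.256,0],"roll":-70,"jaw":0},{"xyz":[-0.165,-0.273,0],"roll":-80,"jaw":0}]' 30
```

```text
time_s: 1.1
ee_pos: [400.7, -285.7, 185.1]
ee_rot: [-180.0, 0.0, 11.1]
force: [0.6, 0.1, 0.1]
gripper_width: 91.1
```

```bash
python3 -m pendant '[{"xyz":[0,0,0.01],"roll":-6,"jaw":0},{"xyz":[0,0,0.03],"roll":-11,"jaw":0},{"xyz":[0,0,0.06],"roll":-11,"jaw":0},{"xyz":[0,0,0.1],"roll":-11,"jaw":0},{"xyz":[0,0,0.14],"roll":-11,"jaw":0},{"xyz":[0,0,0.165],"roll":-11,"jaw":0},{"xyz":[0,0,0.177],"roll":-11,"jaw":0},{"xyz":[0,0,0.182],"roll":-11,"jaw":0}]' 30
python3 - <<'E'
from h import *
F=[];Q=[]
for i in range(8):
    p,d=env.grab_frame("top");s=env.state();F.append(s["force"]);Q.append(s["torque"])
print(s["ee_pos"],s["ee_rot"],np.mean(F,0),np.std(F,0),np.mean(Q,0),np.std(Q,0))
E
```

```text
time_s: 2.1
ee_pos: [400.2, -287.3, 3.1]
ee_rot: [-180.0, 0.0, 21.7]
force: [0.3, 0.0, 0.5]
gripper_width: 90.7
[ 400.52170808 -287.54333773    4.0902249 ] [ 1.79929720e+02 -3.92595737e-02  2.16695350e+01] [ 0.0357152   0.33350547 -0.20724933] [0.49865448 0.48242724 0.77528785] [ 0.00884484 -0.12781706 -0.00572468] [0.03278596 0.02642517 0.018787  ]
```

```bash
python3 -m pendant '[{"xyz":[0,0,0],"roll":0,"jaw":1},{"xyz":[0,0,0],"roll":0,"jaw":1},{"xyz":[0,0,0],"roll":0,"jaw":1},{"xyz":[0,0,0],"roll":0,"jaw":1},{"xyz":[0,0,0],"roll":0,"jaw":1},{"xyz":[0,0,0],"roll":0,"jaw":1},{"xyz":[0,0,-0.005],"roll":0,"jaw":1},{"xyz":[0,0,-0.02],"roll":0,"jaw":1}]' 40
python3 -m pendant '[{"xyz":[0,0,-0.03],"roll":0,"jaw":1},{"xyz":[0,0,-0.07],"roll":0,"jaw":1},{"xyz":[0,0,-0.11],"roll":0,"jaw":1},{"xyz":[0,0,-0.15],"roll":0,"jaw":1},{"xyz":[0,0,-0.18],"roll":8,"jaw":1},{"xyz":[0,0,-0.195],"roll":18,"jaw":1},{"xyz":[0,0,-0.2],"roll":28,"jaw":1},{"xyz":[0,0,-0.2],"roll":35,"jaw":1}]'
```

```text
time_s: 3.5
ee_pos: [399.7, -286.9, 23.4]
ee_rot: [-179.9, 0.1, 21.7]
force: [0.6, 0.5, -0.2]
gripper_width: 13.9
time_s: 4.5
ee_pos: [400.3, -287.3, 224.4]
ee_rot: [180.0, -0.1, -13.6]
force: [0.2, 0.3, -0.5]
gripper_width: 0.2
```

The grip closed on nothing. I'll look.

```bash
python3 - <<'E'
from h import *
p,d=env.grab_frame("top");np.savez("pics/top1.npz",p=p,d=d)
q,_=env.grab_frame("scene")
a=cv2.resize(p[150:300,380:560],None,fx=2.2,fy=2.2,interpolation=cv2.INTER_CUBIC);b=cv2.resize(q[100:250,360:540],None,fx=2.2,fy=2.2,interpolation=cv2.INTER_CUBIC)
cv2.imwrite("pics/c3.png",np.hstack([a,b]))
E
```

```text
(no output)
```

View pics/c3.png

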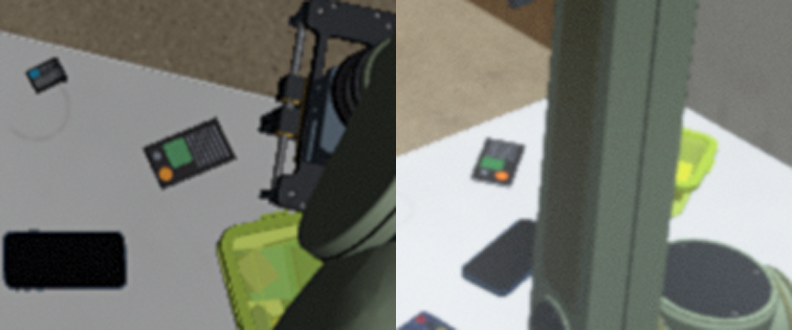

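The radio looks unmoved. I'll check where the gripper and radio actually are in the picture.

```bash
python3 - <<'E'
from h import *
print({k:np.shape(v) for k,v in env.camera_params("top").items()}, {k:v for k,v in env.camera_params("top").items() if k not in("camera_matrix","cam_to_world")})
def proj(n,X):
    c=env.camera_params(n);T=np.linalg.inv(np.array(c["cam_to_world"]));q=T[:3,:3]@X+T[:3,3];K=np.array(c["camera_matrix"])
    return K[0,2]+K[0,0]*q[0]/-q[2],K[1,2]-K[1,1]*q[1]/-q[2],-q[2]
s=env.state();print(s["ee_pos"],s["ee_rot"],s["gripper_width"],proj("top",s["ee_pos"]),proj("top",s["ee_pos"]+[0,0,80]),proj("scene",s["ee_pos"]))
T=np.load("pics/top1.npz");P=cloud("top",T["d"])
w=np.zeros((400,640),bool);w[150:260,495:530]=1
for r in range(160,250,8):print(r,[np.round(P[r,c]).astype(int).tolist() for c in (502,508,514,522)])
g=cv2.cvtColor(T["p"],cv2.COLOR_BGR2HSV);w=np.zeros((400,640),bool);w[196:242,435:495]=1
m=w&((g[...,2]<100)|(g[...,1]>70));v,u=np.nonzero(m);W=np.array([ray("top",q,12)[:2] for q in zip(u,v)],np.float32)
print("radio",cv2.minAreaRect(W),len(u))
E
```

```text
{'camera_matrix': (3, 3), 'cam_to_world': (4, 4)} {}
[ 400.08821435 -287.1828733   223.85966097] [ 1.79984213e+02 -2.91795807e-02 -1.33175755e+01] 0.2232154500025028 (np.float64(498.744790206568), np.float64(208.82312343016235), np.float64(847.8303442847453)) (np.float64(515.9296161314874), np.float64(203.3792604425431), np.float64(768.8941997461666)) (np.float64(415.1743573610304), np.float64(110.43200475830801), np.float64(1458.1493316865576))
160 [[759, -734, -748], [756, -758, -738], [477, -271, 345], [469, -271, 376]]
168 [[717, -726, -735], [715, -751, -730], [460, -268, 350], [717, -821, -742]]
176 [[680, -724, -739], [679, -751, -738], [445, -266, 351], [441, -272, 369]]
184 [[642, -723, -743], [643, -752, -745], [428, -262, 357], [425, -268, 375]]
192 [[604, -718, -738], [415, -252, 352], [413, -260, 358], [409, -263, 381]]
200 [[454, -394, -1], [399, -249, 357], [399, -259, 357], [394, -260, 385]]
208 [[394, -268, 283], [384, -247, 357], [384, -259, 355], [380, -259, 384]]
216 [[409, -388, 5], [370, -250, 348], [369, -256, 358], [366, -257, 386]]
224 [[387, -385, 6], [356, -249, 348], [354, -251, 367], [353, -260, 378]]
232 [[366, -385, 3], [339, -236, 375], [339, -247, 373], [339, -259, 377]]
240 [[326, -231, 359], [325, -234, 375], [325, -244, 376], [314, -154, 595]]
248 [[321, -357, 61], [321, -369, 67], [321, -387, 61], [304, -146, 610]]
radio ((400.2987976074219, -286.8137512207031), (56.8030891418457, 100.43472290039062), 21.743499755859375) 788
```

The radio hasn't moved and the gripper's position agrees with the picture. Most likely the fingers were slow and I lifted too early. I'll go back down and close with a check before lifting.

```bash
python3 -m pendant '[{"xyz":[0,0,0.02],"roll":-8,"jaw":0},{"xyz":[0,0,0.05],"roll":-18,"jaw":0},{"xyz":[0,0,0.09],"roll":-28,"jaw":0},{"xyz":[0,0,0.12],"roll":-35,"jaw":0},{"xyz":[0,0,0.15],"roll":-35,"jaw":0},{"xyz":[0,0,0.17],"roll":-35,"jaw":0},{"xyz":[0,0,0.18],"roll":-35,"jaw":0},{"xyz":[0,0,0.18],"roll":-35,"jaw":0}]' 40
python3 -m pendant '[{"xyz":[0,0,0.01],"roll":0,"jaw":0},{"xyz":[0,0,0.025],"roll":0,"jaw":0},{"xyz":[0,0,0.036],"roll":0,"jaw":0},{"xyz":[0,0,0.041],"roll":0,"jaw":0},{"xyz":[0,0,0.041],"roll":0,"jaw":0.2},{"xyz":[0,0,0.041],"roll":0,"jaw":0.5},{"xyz":[0,0,0.041],"roll":0,"jaw":0.5},{"xyz":[0,0,0.041],"roll":0,"jaw":0.5}]' 
python3 - <<'E'
from h import *
p,d=env.grab_frame("top");s=env.state();print(s)
q,_=env.grab_frame("scene")
a=cv2.resize(p[150:300,380:560],None,fx=2.2,fy=2.2,interpolation=cv2.INTER_CUBIC);b=cv2.resize(q[100:250,360:540],None,fx=2.2,fy=2.2,interpolation=cv2.INTER_CUBIC)
cv2.imwrite("pics/c4.png",np.hstack([a,b]))
E
```

```text
time_s: 5.6
ee_pos: [400.0, -287.1, 43.2]
ee_rot: [-180.0, 0.0, 21.7]
force: [0.5, -0.4, -0.1]
gripper_width: 77.6
time_s: 6.6
ee_pos: [400.3, -287.4, 2.7]
ee_rot: [180.0, -0.0, 21.7]
force: [-0.4, -0.3, -0.1]
gripper_width: 54.3
{'time_s': 6.65, 'qpos': array([-3.70078433e+01,  2.23354889e+01,  1.14385911e+02, -3.20982283e-03,
        4.32442439e+01, -5.86782594e+01]), 'qvel': array([ 0.03109702,  0.13113546,  0.09680615, -0.04451624, -0.00129681,
        0.03967199]), 'effort': array([ 1.40617602e-03, -3.77126741e+01, -1.59299058e+01,  6.36793004e-03,
        8.19497276e-02,  1.30187818e-04]), 'ee_pos': array([ 400.31785485, -287.36352532,    2.67417226]), 'ee_rot': array([ 1.79969507e+02, -1.59799205e-02,  2.16727578e+01]), 'force': array([ 0.24450513, -0.29027731,  0.72389293]), 'torque': array([-0.00592916, -0.16420328,  0.0020759 ]), 'gripper_width': 50.529871825543204}
```

View pics/c4.png

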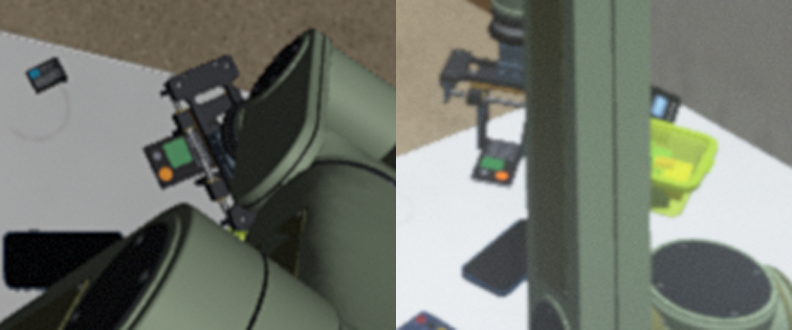

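```bash
python3 - <<'E'
from h import *
def proj(n,X):
    c=env.camera_params(n);T=np.linalg.inv(np.array(c["cam_to_world"]));q=T[:3,:3]@X+T[:3,3];K=np.array(c["camera_matrix"])
    return np.array([K[0,2]+K[0,0]*q[0]/-q[2],K[1,2]-K[1,1]*q[1]/-q[2]])
c=np.array([400.3,-287.4,0]);x=np.array([.929,.370,0]);y=np.array([-.370,.929,0])
f=lambda P:np.round((proj("scene",P)-[360,100])*2.2+[396,0])
for z in(0,12,22,40):print("tip z",z,[f(c+x*a+y*b+[0,0,z]).tolist() for a in(26,39) for b in(-16,16)])
print("radio corners z12",[f(c+x*a+y*b+[0,0,12]).tolist() for a in(-29,29) for b in(-50,50)])
p,d=env.grab_frame("scene");print(env.state()["gripper_width"])
P=cloud("scene",d)
for r in range(140,178,3):print(r,[np.round(P[r,cc]).astype(int).tolist() for cc in range(396,414,3)])
a=cv2.resize(p[130:190,370:430],(600,600),interpolation=cv2.INTER_CUBIC);cv2.imwrite("pics/c5.png",a)
E
```

```text
tip z 0 [[483.0, 156.0], [478.0, 168.0], [474.0, 154.0], [469.0, 167.0]]
tip z 12 [[484.0, 149.0], [479.0, 161.0], [475.0, 147.0], [469.0, 160.0]]
tip z 22 [[484.0, 143.0], [479.0, 155.0], [475.0, 141.0], [470.0, 154.0]]
tip z 40 [[486.0, 132.0], [481.0, 145.0], [477.0, 131.0], [471.0, 143.0]]
radio corners z12 [[527.0, 144.0], [513.0, 183.0], [487.0, 136.0], [471.0, 174.0]]
46.02897636753299
140 [[426, -246, 135], [419, -250, 137], [419, -267, 128], [405, -259, 138], [397, -264, 139], [387, -262, 144]]
143 [[419, -235, 133], [416, -247, 129], [424, -277, 112], [1120, -1487, -734], [1108, -1502, -736], [1089, -1504, -730]]
146 [[418, -235, 123], [414, -245, 120], [424, -279, 100], [398, -251, 124], [389, -253, 127], [384, -261, 125]]
149 [[1120, -1393, -732], [424, -265, 96], [420, -275, 93], [1091, -1446, -745], [1080, -1461, -748], [1061, -1463, -741]]
152 [[1109, -1378, -742], [420, -259, 90], [420, -276, 82], [1064, -1403, -734], [470, -399, 1], [465, -409, -1]]
155 [[1090, -1351, -741], [418, -258, 81], [422, -283, 67], [469, -381, -1], [462, -388, -1], [455, -394, -1]]
158 [[481, -347, -1], [-257, 873, 924], [428, -293, 49], [459, -366, 0], [451, -371, 0], [444, -377, 0]]
161 [[470, -332, 0], [416, -259, 60], [457, -346, -1], [450, -352, -1], [443, -358, -1], [433, -361, 2]]
164 [[459, -314, 2], [418, -264, 46], [435, -311, 14], [431, -323, 10], [421, -322, 15], [415, -330, 14]]
167 [[449, -301, 2], [418, -266, 34], [426, -298, 14], [419, -303, 15], [414, -314, 11], [407, -318, 12]]
170 [[442, -290, 0], [421, -274, 18], [419, -287, 12], [413, -295, 11], [404, -297, 14], [399, -306, 11]]
173 [[429, -271, 5], [416, -267, 12], [408, -272, 14], [402, -278, 13], [395, -285, 13], [389, -292, 11]]
176 [[417, -252, 9], [407, -254, 12], [398, -256, 15], [393, -265, 13], [383, -265, 18], [379, -276, 14]]
```

View pics/c5.png

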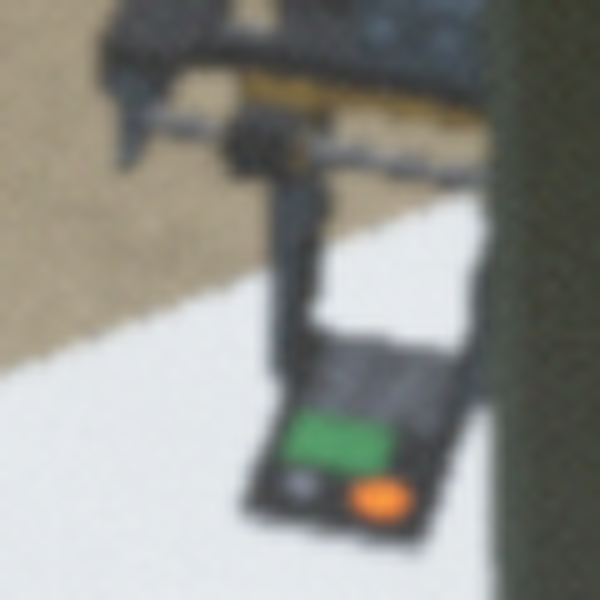

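The fingers end above the radio: the seen tips are about 12-30 mm above the reported TCP height, and there is no contact force. So the open tips sit higher than the shut-finger TCP. I'll open and lower gently, watching the force.

```bash
python3 -m pendant '[{"xyz":[0,0,0],"roll":0,"jaw":0.1},{"xyz":[0,0,0],"roll":0,"jaw":0.1},{"xyz":[0,0,0],"roll":0,"jaw":0.1},{"xyz":[0,0,0],"roll":0,"jaw":0.1},{"xyz":[0,0,0.002],"roll":0,"jaw":0.1},{"xyz":[0,0,0.004],"roll":0,"jaw":0.1},{"xyz":[0,0,0.006],"roll":0,"jaw":0.1},{"xyz":[0,0,0.006],"roll":0,"jaw":0.1}]'
python3 -m pendant '[{"xyz":[0,0,0.001],"roll":0,"jaw":0.1},{"xyz":[0,0,0.002],"roll":0,"jaw":0.1},{"xyz":[0,0,0.003],"roll":0,"jaw":0.1},{"xyz":[0,0,0.004],"roll":0,"jaw":0.1},{"xyz":[0,0,0.005],"roll":0,"jaw":0.1},{"xyz":[0,0,0.006],"roll":0,"jaw":0.1},{"xyz":[0,0,0.006],"roll":0,"jaw":0.1},{"xyz":[0,0,0.006],"roll":0,"jaw":0.1}]'
```

```text
time_s: 7.75
ee_pos: [400.0, -287.1, -3.8]
ee_rot: [-180.0, 0.0, 21.7]
force: [-0.5, 0.3, -0.1]
gripper_width: 81.8
time_s: 8.75
ee_pos: [400.2, -287.3, -9.5]
ee_rot: [180.0, -0.0, 21.7]
force: [-0.1, -0.2, 0.3]
gripper_width: 81.9
```

```bash
python3 -m pendant '[{"xyz":[0,0,0.001],"roll":0,"jaw":0.1},{"xyz":[0,0,0.002],"roll":0,"jaw":0.1},{"xyz":[0,0,0.003],"roll":0,"jaw":0.1},{"xyz":[0,0,0.004],"roll":0,"jaw":0.1},{"xyz":[0,0,0.004],"roll":0,"jaw":0.5},{"xyz":[0,0,0.004],"roll":0,"jaw":0.5},{"xyz":[0,0,0.004],"roll":0,"jaw":0.5},{"xyz":[0,0,0.004],"roll":0,"jaw":0.5}]' 40
python3 - <<'E'
from h import *
p,d=env.grab_frame("scene");s=env.state();print(s["force"],s["gripper_width"])
a=cv2.resize(p[130:190,370:430],(600,600),interpolation=cv2.INTER_CUBIC);cv2.imwrite("pics/c6.png",a)
E
```

```text
time_s: 9.75
ee_pos: [400.2, -287.3, -13.5]
ee_rot: [180.0, -0.0, 21.7]
force: [0.7, -0.1, 0.2]
gripper_width: 46.5
[ 0.0017828   0.07171328 -0.41414902] 45.679013935598604
```

View pics/c6.png

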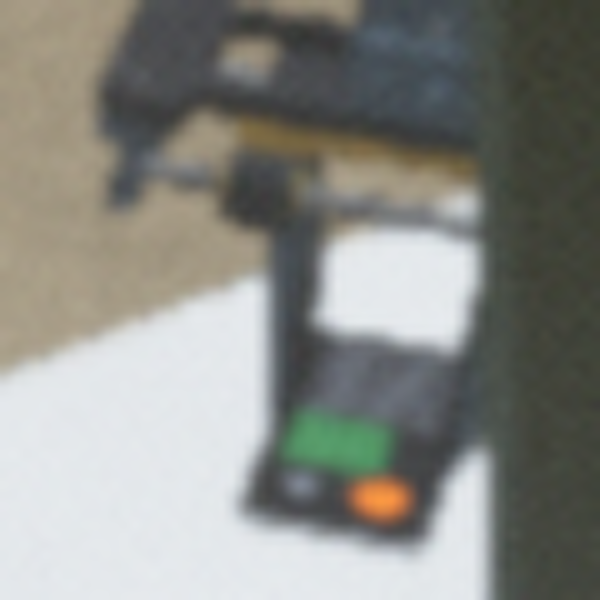

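The finger bottom is now at pixel (397.5,173.5), which puts the real tips at z ≈ 12-13, just above the radio. The tips therefore run about 25 mm above the reported z. I'll open and go about 10 mm lower, feeling for the table.

```bash
python3 -m pendant '[{"xyz":[0,0,-0.002],"roll":0,"jaw":0.1},{"xyz":[0,0,-0.002],"roll":0,"jaw":0.1},{"xyz":[0,0,-0.002],"roll":0,"jaw":0.1},{"xyz":[0,0,-0.002],"roll":0,"jaw":0.1},{"xyz":[0,0,0.001],"roll":0,"jaw":0.1},{"xyz":[0,0,0.003],"roll":0,"jaw":0.1},{"xyz":[0,0,0.005],"roll":0,"jaw":0.1},{"xyz":[0,0,0.006],"roll":0,"jaw":0.1}]'
python3 -m pendant '[{"xyz":[0,0,0.001],"roll":0,"jaw":0.1},{"xyz":[0,0,0.002],"roll":0,"jaw":0.1},{"xyz":[0,0,0.002],"roll":0,"jaw":0.5},{"xyz":[0,0,0.002],"roll":0,"jaw":0.5},{"xyz":[0,0,0.002],"roll":0,"jaw":0.5},{"xyz":[0,0,0.002],"roll":0,"jaw":0.5},{"xyz":[0,0,0.002],"roll":0,"jaw":0.5},{"xyz":[0,0,0.002],"roll":0,"jaw":0.5}]' 40
```

```text
time_s: 10.8
ee_pos: [400.1, -287.2, -19.7]
ee_rot: [-180.0, 0.0, 21.7]
force: [0.0, -0.1, 1.5]
gripper_width: 82.2
time_s: 11.8
ee_pos: [400.4, -287.3, -21.5]
ee_rot: [180.0, -0.0, 21.7]
force: [1.0, 0.3, 0.1]
gripper_width: 57.2
```

It's gripped at 57 mm with the radio flat on the table at reported z -21.5, so on the deck it should be at z 108.5. I'll lift, turn to the deck heading and travel.

```bash
python3 -m pendant '[{"xyz":[0,0,-0.005],"roll":0,"jaw":0.6},{"xyz":[0,0,-0.02],"roll":0,"jaw":0.6},{"xyz":[0,0,-0.05],"roll":0,"jaw":0.6},{"xyz":[0,0,-0.09],"roll":5,"jaw":0.6},{"xyz":[0,0,-0.13],"roll":14,"jaw":0.6},{"xyz":[0,0,-0.165],"roll":23,"jaw":0.6},{"xyz":[0,0,-0.18],"roll":31,"jaw":0.6},{"xyz":[0,0,-0.185],"roll":35.4,"jaw":0.6}]'
python3 - <<'E'
from h import *
s=env.state();yaw=np.radians(s["ee_rot"][2]);e=s["ee_pos"];t=np.array([459.8,35.2])-e[:2]
print(e,s["ee_rot"],s["gripper_width"],"tool dx,dy",t@[np.cos(yaw),np.sin(yaw)],t@[np.sin(yaw),-np.cos(yaw)])
E
```

```text
time_s: 12.8
ee_pos: [400.0, -287.4, 164.7]
ee_rot: [179.9, -0.1, -13.9]
force: [-0.1, -0.6, -2.8]
gripper_width: 57.7
[ 400.02517834 -287.35812703  164.69428084] [ 1.79949609e+02 -6.70955342e-02 -1.38946332e+01] 57.703170802050494 tool dx,dy -19.43242875166581 -327.4739002324385
```

```bash
python3 -m pendant '[{"xyz":[-0.001,-0.02,0],"roll":0,"jaw":0.6},{"xyz":[-0.004,-0.065,0],"roll":0,"jaw":0.6},{"xyz":[-0.007,-0.12,0],"roll":0,"jaw":0.6},{"xyz":[-0.0105,-0.175,0],"roll":0,"jaw":0.6},{"xyz":[-0.0135,-0.23,0],"roll":0,"jaw":0.6},{"xyz":[-0.0165,-0.28,0],"roll":0,"jaw":0.6},{"xyz":[-0.0185,-0.315,0],"roll":0,"jaw":0.6},{"xyz":[-0.0194,-0.3275,0],"roll":0,"jaw":0.6}]'
python3 -m pendant '[{"xyz":[0,0,0],"roll":0,"jaw":0.6},{"xyz":[0,0,0],"roll":0,"jaw":0.6},{"xyz":[0,0,0.005],"roll":0,"jaw":0.6},{"xyz":[0,0,0.015],"roll":0,"jaw":0.6},{"xyz":[0,0,0.025],"roll":0,"jaw":0.6},{"xyz":[0,0,0.035],"roll":0,"jaw":0.6},{"xyz":[0,0,0.04],"roll":0,"jaw":0.6},{"xyz":[0,0,0.04],"roll":0,"jaw":0.6}]'
python3 - <<'E'
from h import *
F=[];Q=[]
for i in range(10):
    n="scene" if i else "top";p,d=env.grab_frame(n);s=env.state();F.append(s["force"]);Q.append(s["torque"])
    if i<2:cv2.imwrite(f"pics/d{n}.png",p);np.savez(f"pics/d{n}.npz",p=p,d=d)
print(s["time_s"],s["ee_pos"],s["ee_rot"],np.mean(F,0),np.mean(Q,0),np.std(Q,0))
a=cv2.resize(cv2.imread("pics/dtop.png")[140:240,270:420],None,fx=2.6,fy=2.6,interpolation=cv2.INTER_CUBIC);b=cv2.resize(p[150:250,250:400],None,fx=2.6,fy=2.6,interpolation=cv2.INTER_CUBIC);cv2.imwrite("pics/c7.png",np.hstack([a,b]))
E
```

```text
time_s: 13.8
ee_pos: [458.0, 37.8, 162.9]
ee_rot: [180.0, 0.1, -13.5]
force: [-0.7, -0.8, -1.7]
gripper_width: 57.3
time_s: 14.8
ee_pos: [458.8, 35.5, 123.0]
ee_rot: [180.0, 0.0, -13.7]
force: [0.5, -0.1, -2.0]
gripper_width: 57.4
15.3 [459.09196366  35.51212426 123.55456358] [ 1.79999909e+02 -1.60028708e-02 -1.37264740e+01] [ 0.06220364 -0.22161297 -1.89371468] [-0.00855725 -0.07926158  0.00573356] [0.01883886 0.03585958 0.03652627]
```

View pics/c7.png

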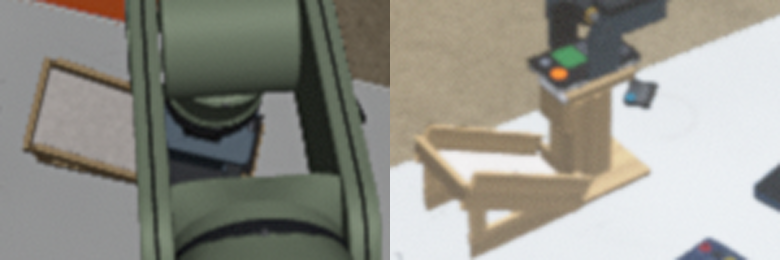

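The radio hovers over the deck, aligned with it and dot end forward. I'll lower it 15 mm and release (9 pictures viewed).

```bash
python3 -m pendant '[{"xyz":[0,0,0.005],"roll":0,"jaw":0.6},{"xyz":[0,0,0.01],"roll":0,"jaw":0.6},{"xyz":[0,0,0.013],"roll":0,"jaw":0.6},{"xyz":[0,0,0.0145],"roll":0,"jaw":0.6},{"xyz":[0,0,0.015],"roll":0,"jaw":0.6},{"xyz":[0,0,0.015],"roll":0,"jaw":0.3},{"xyz":[0,0,0.015],"roll":0,"jaw":0.1},{"xyz":[0,0,0.015],"roll":0,"jaw":0.1}]'
python3 -m pendant '[{"xyz":[0,0,0],"roll":0,"jaw":0},{"xyz":[0,0,-0.002],"roll":0,"jaw":0},{"xyz":[0,0,-0.01],"roll":0,"jaw":0},{"xyz":[0,0,-0.03],"roll":0,"jaw":0},{"xyz":[0,0,-0.05],"roll":0,"jaw":0},{"xyz":[0,0,-0.06],"roll":0,"jaw":0},{"xyz":[0,0,-0.06],"roll":0,"jaw":0},{"xyz":[0,0,-0.06],"roll":0,"jaw":0}]'
python3 - <<'E'
from h import *
F=[];Q=[]
for i in range(10):
    p,d=env.grab_frame("scene");s=env.state();F.append(s["force"]);Q.append(s["torque"])
print(s["time_s"],s["ee_pos"],s["ee_rot"],np.mean(F,0),np.mean(Q,0),np.std(Q,0))
cv2.imwrite("pics/e.png",p);np.savez("pics/e.npz",p=p,d=d)
cv2.imwrite("pics/c8.png",cv2.resize(p[150:250,250:400],None,fx=4,fy=4,interpolation=cv2.INTER_CUBIC))
E
```

```text
time_s: 16.3
ee_pos: [459.3, 35.5, 108.6]
ee_rot: [-180.0, -0.0, -13.7]
force: [-1.0, -0.1, -0.2]
gripper_width: 80.5
time_s: 17.3
ee_pos: [458.5, 35.5, 167.8]
ee_rot: [180.0, 0.1, -13.7]
force: [0.2, 0.4, -0.7]
gripper_width: 91.2
17.8 [459.00239873  35.51385666 168.3536977 ] [ 1.79994305e+02  7.46669500e-03 -1.37248793e+01] [-0.09148025  0.35817829  0.10056979] [-0.02525669 -0.08338293  0.00022527] [0.03456848 0.03356418 0.03001264]
```

View pics/c8.png

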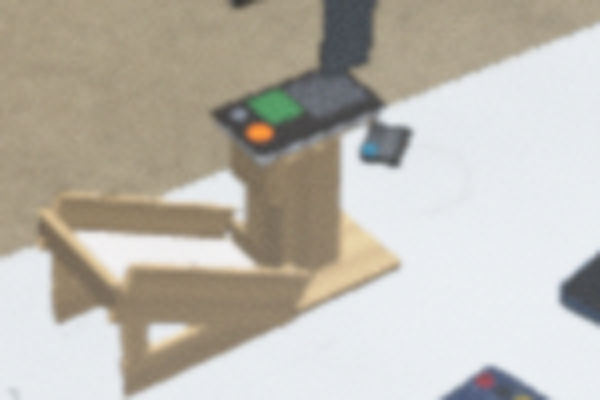

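The radio rests on the deck, with its centre at about stand y -36, x -1. The torque difference hints that the balance point is roughly 8 ± 7 mm behind centre, which is weak evidence, so I'll push slowly. First I'll go behind it with the fingers part-open.

```bash
python3 -m pendant '[{"xyz":[0,0.02,0],"roll":0,"jaw":0.72},{"xyz":[0,0.05,0],"roll":0,"jaw":0.72},{"xyz":[0,0.072,0],"roll":0,"jaw":0.72},{"xyz":[0,0.074,0.01],"roll":0,"jaw":0.72},{"xyz":[0,0.074,0.03],"roll":0,"jaw":0.72},{"xyz":[0,0.074,0.05],"roll":0,"jaw":0.72},{"xyz":[0,0.074,0.0585],"roll":0,"jaw":0.72},{"xyz":[0,0.074,0.0585],"roll":0,"jaw":0.72}]'
cat >chk.py <<'E'
from h import *
p,d=env.grab_frame("scene");s=env.state();e=np.array([468.3,70.2]);Y=np.array([.237,.972]);X=np.array([.972,-.237])
g=cv2.cvtColor(p,cv2.COLOR_BGR2HSV);w=np.zeros((400,640),bool);w[150:240,255:360]=1
def f(m):
    v,u=np.nonzero(m&w)
    if len(u)<6:return None
    q=ray("scene",(u.mean(),v.mean()),142)[:2]-e;return np.round([u.mean(),v.mean(),q@X,q@Y],1).tolist()
print(round(s["time_s"],2),"tcp x,y",np.round([(s["ee_pos"][:2]-e)@X,(s["ee_pos"][:2]-e)@Y,s["ee_pos"][2]],1),"F",np.round(s["force"],1),s["gripper_width"].round(1),
 "dot",f((g[...,0]>5)&(g[...,0]<15)&(g[...,1]>170)),"green",f((g[...,0]>50)&(g[...,0]<80)&(g[...,1]>90)))
import sys
if len(sys.argv)>1:cv2.imwrite(sys.argv[1],cv2.resize(p[150:250,250:400],None,fx=4,fy=4,interpolation=cv2.INTER_CUBIC))
E
python3 chk.py
```

```text
time_s: 18.8
ee_pos: [441.2, -36.0, 109.4]
ee_rot: [180.0, 0.1, -13.7]
force: [-0.0, -1.0, 0.5]
gripper_width: 25.7Traceback (most recent call last):
  File "chk.py", line 8, in <module>
    print(round(s["time_s"],2),"tcp x,y",np.round([(s["ee_pos"][:2]-e)@X,(s["ee_pos"][:2]-e)@Y,s["ee_pos"][2]],1),"F",np.round(s["force"],1),s["gripper_width"].round(1),
                                                                                                                                             ^^^^^^^^^^^^^^^^^^^^^^^^
AttributeError: 'float' object has no attribute 'round'
```

```bash
sed -i 's/s\["gripper_width"\].round(1)/round(s["gripper_width"],1)/' chk.py; python3 chk.py
python3 -m pendant '[{"xyz":[0,-0.002,0],"roll":0,"jaw":0.72},{"xyz":[0,-0.004,0],"roll":0,"jaw":0.72},{"xyz":[0,-0.006,0],"roll":0,"jaw":0.72},{"xyz":[0,-0.007,0],"roll":0,"jaw":0.72},{"xyz":[0,-0.008,0],"roll":0,"jaw":0.72},{"xyz":[0,-0.009,0],"roll":0,"jaw":0.72},{"xyz":[0,-0.010,0],"roll":0,"jaw":0.72},{"xyz":[0,-0.011,0],"roll":0,"jaw":0.72}]'; python3 chk.py
python3 -m pendant '[{"xyz":[0,-0.0005,0],"roll":0,"jaw":0.72},{"xyz":[0,-0.001,0],"roll":0,"jaw":0.72},{"xyz":[0,-0.0015,0],"roll":0,"jaw":0.72},{"xyz":[0,-0.002,0],"roll":0,"jaw":0.72},{"xyz":[0,-0.0025,0],"roll":0,"jaw":0.72},{"xyz":[0,-0.003,0],"roll":0,"jaw":0.72},{"xyz":[0,-0.0035,0],"roll":0,"jaw":0.72},{"xyz":[0,-0.004,0],"roll":0,"jaw":0.72}]'; python3 chk.py
```

```text
18.9 tcp x,y [  -0.3 -109.6  110.4] F [ 0.3 -0.9  0.4] 25.7 dot [314.5, 182.9, -12.9, 1.8] green [318.3, 176.1, 6.3, -23.5]
time_s: 19.9
ee_pos: [444.1, -25.7, 109.9]
ee_rot: [180.0, 0.0, -13.7]
force: [-0.6, -1.6, 0.4]
gripper_width: 25.8
19.95 tcp x,y [ -0.8 -98.8 109.9] F [-0. -1.  1.] 25.4 dot [312.8, 183.7, -13.1, 7.2] green [316.6, 176.9, 5.8, -17.6]
time_s: 20.95
ee_pos: [445.1, -21.8, 109.9]
ee_rot: [180.0, -0.0, -13.7]
force: [-0.5, -1.7, 0.1]
gripper_width: 25.4
21.0 tcp x,y [ -0.8 -94.9 109.9] F [-0.1 -1.1  0.6] 25.7 dot [311.4, 183.9, -11.8, 10.6] green [315.3, 177.4, 5.8, -13.6]
```

```bash

python3 -m pendant '[{"xyz":[0,-0.0005,0],"roll":0,"jaw":0.72},{"xyz":[0,-0.001,0],"roll":0,"jaw":0.72},{"xyz":[0,-0.0015,0],"roll":0,"jaw":0.72},{"xyz":[0,-0.002,0],"roll":0,"jaw":0.72},{"xyz":[0,-0.0025,0],"roll":0,"jaw":0.72},{"xyz":[0,-0.003,0],"roll":0,"jaw":0.72},{"xyz":[0,-0.0035,0],"roll":0,"jaw":0.72},{"xyz":[0,-0.004,0],"roll":0,"jaw":0.72}]'|sed -n 1p; python3 chk.py
python3 -m pendant '[{"xyz":[0,-0.0005,0],"roll":0,"jaw":0.72},{"xyz":[0,-0.001,0],"roll":0,"jaw":0.72},{"xyz":[0,-0.0015,0],"roll":0,"jaw":0.72},{"xyz":[0,-0.002,0],"roll":0,"jaw":0.72},{"xyz":[0,-0.0025,0],"roll":0,"jaw":0.72},{"xyz":[0,-0.003,0],"roll":0,"jaw":0.72},{"xyz":[0,-0.0035,0],"roll":0,"jaw":0.72},{"xyz":[0,-0.004,0],"roll":0,"jaw":0.72}]'|sed -n 1p; python3 chk.py
```

```text
time_s: 22.0
22.05 tcp x,y [ -0.8 -90.9 109.9] F [ 0.2 -1.2 -0.3] 25.5 dot [310.0, 184.5, -11.9, 15.1] green [314.0, 178.0, 5.7, -9.3]
time_s: 23.05
23.1 tcp x,y [ -0.8 -86.9 109.9] F [ 0.2 -0.5 -0.9] 25.3 dot [308.5, 184.9, -11.3, 19.2] green [312.7, 178.5, 5.8, -5.2]
```

```bash

python3 -m pendant '[{"xyz":[0,-0.0005,0],"roll":0,"jaw":0.72},{"xyz":[0,-0.001,0],"roll":0,"jaw":0.72},{"xyz":[0,-0.0015,0],"roll":0,"jaw":0.72},{"xyz":[0,-0.002,0],"roll":0,"jaw":0.72},{"xyz":[0,-0.0025,0],"roll":0,"jaw":0.72},{"xyz":[0,-0.003,0],"roll":0,"jaw":0.72},{"xyz":[0,-0.0035,0],"roll":0,"jaw":0.72},{"xyz":[0,-0.004,0],"roll":0,"jaw":0.72}]'|sed -n 1p; python3 chk.py
```

```text
time_s: 24.1
24.15 tcp x,y [ -0.8 -82.9 109.9] F [ 0.  -1.7  0.4] 25.0 dot [307.0, 185.6, -11.4, 24.0] green [311.4, 179.0, 6.0, -1.3]
```

```bash

python3 -m pendant '[{"xyz":[0,-0.0003,0],"roll":0,"jaw":0.72},{"xyz":[0,-0.0006,0],"roll":0,"jaw":0.72},{"xyz":[0,-0.0009,0],"roll":0,"jaw":0.72},{"xyz":[0,-0.0012,0],"roll":0,"jaw":0.72},{"xyz":[0,-0.0015,0],"roll":0,"jaw":0.72},{"xyz":[0,-0.0018,0],"roll":0,"jaw":0.72},{"xyz":[0,-0.0021,0],"roll":0,"jaw":0.72},{"xyz":[0,-0.0024,0],"roll":0,"jaw":0.72}]'|sed -n 1p; python3 chk.py
python3 -m pendant '[{"xyz":[0,-0.0003,0],"roll":0,"jaw":0.72},{"xyz":[0,-0.0006,0],"roll":0,"jaw":0.72},{"xyz":[0,-0.0009,0],"roll":0,"jaw":0.72},{"xyz":[0,-0.0012,0],"roll":0,"jaw":0.72},{"xyz":[0,-0.0015,0],"roll":0,"jaw":0.72},{"xyz":[0,-0.0018,0],"roll":0,"jaw":0.72},{"xyz":[0,-0.0021,0],"roll":0,"jaw":0.72},{"xyz":[0,-0.0024,0],"roll":0,"jaw":0.72}]'|sed -n 1p; python3 chk.py
python3 -m pendant '[{"xyz":[0,-0.0003,0],"roll":0,"jaw":0.72},{"xyz":[0,-0.0006,0],"roll":0,"jaw":0.72},{"xyz":[0,-0.0009,0],"roll":0,"jaw":0.72},{"xyz":[0,-0.0012,0],"roll":0,"jaw":0.72},{"xyz":[0,-0.0015,0],"roll":0,"jaw":0.72},{"xyz":[0,-0.0018,0],"roll":0,"jaw":0.72},{"xyz":[0,-0.0021,0],"roll":0,"jaw":0.72},{"xyz":[0,-0.0024,0],"roll":0,"jaw":0.72}]'|sed -n 1p; python3 chk.py
```

```text
time_s: 25.15
25.2 tcp x,y [ -0.8 -80.5 109.9] F [-0.1 -0.8  0.3] 25.3 dot [306.7, 185.9, -12.2, 25.5] green [310.6, 179.5, 5.4, 1.6]
time_s: 26.2
26.25 tcp x,y [ -0.8 -78.1 109.9] F [-0.5 -0.9  1. ] 26.0 dot [305.8, 186.2, -11.9, 27.9] green [309.8, 179.6, 5.9, 3.7]
time_s: 27.25
27.3 tcp x,y [ -0.8 -75.7 109.9] F [-0.5 -1.3  0.3] 25.6 dot [304.9, 186.5, -11.8, 30.6] green [309.1, 180.0, 5.5, 6.1]
```

```bash

python3 -m pendant '[{"xyz":[0,-0.0003,0],"roll":0,"jaw":0.72},{"xyz":[0,-0.0006,0],"roll":0,"jaw":0.72},{"xyz":[0,-0.0009,0],"roll":0,"jaw":0.72},{"xyz":[0,-0.0012,0],"roll":0,"jaw":0.72},{"xyz":[0,-0.0015,0],"roll":0,"jaw":0.72},{"xyz":[0,-0.0018,0],"roll":0,"jaw":0.72},{"xyz":[0,-0.0021,0],"roll":0,"jaw":0.72},{"xyz":[0,-0.0024,0],"roll":0,"jaw":0.72}]'|sed -n 1p; python3 chk.py
python3 -m pendant '[{"xyz":[0,-0.0003,0],"roll":0,"jaw":0.72},{"xyz":[0,-0.0006,0],"roll":0,"jaw":0.72},{"xyz":[0,-0.0009,0],"roll":0,"jaw":0.72},{"xyz":[0,-0.0012,0],"roll":0,"jaw":0.72},{"xyz":[0,-0.0015,0],"roll":0,"jaw":0.72},{"xyz":[0,-0.0018,0],"roll":0,"jaw":0.72},{"xyz":[0,-0.0021,0],"roll":0,"jaw":0.72},{"xyz":[0,-0.0024,0],"roll":0,"jaw":0.72}]'|sed -n 1p; python3 chk.py
```

```text
time_s: 28.3
28.35 tcp x,y [ -0.8 -73.3 109.9] F [ 0.2 -0.3 -0.2] 25.8 dot [304.2, 187.0, -12.5, 33.2] green [308.3, 180.3, 5.8, 8.3]
time_s: 29.35
29.4 tcp x,y [ -0.8 -70.9 109.9] F [-0.6 -0.5  0.2] 25.3 dot [303.1, 187.1, -11.1, 35.7] green [307.6, 180.6, 5.6, 10.8]
```

```bash

python3 -m pendant '[{"xyz":[0,-0.0003,0],"roll":0,"jaw":0.72},{"xyz":[0,-0.0006,0],"roll":0,"jaw":0.72},{"xyz":[0,-0.0009,0],"roll":0,"jaw":0.72},{"xyz":[0,-0.0012,0],"roll":0,"jaw":0.72},{"xyz":[0,-0.0015,0],"roll":0,"jaw":0.72},{"xyz":[0,-0.0018,0],"roll":0,"jaw":0.72},{"xyz":[0,-0.0021,0],"roll":0,"jaw":0.72},{"xyz":[0,-0.0024,0],"roll":0,"jaw":0.72}]'|sed -n 1p; python3 chk.py
```

```text
time_s: 30.4
30.45 tcp x,y [ -0.8 -68.5 109.9] F [-0.3 -0.8 -0.3] 25.6 dot [302.7, 187.5, -12.1, 37.7] green [306.8, 180.8, 5.9, 13.0]
```

```bash

python3 -m pendant '[{"xyz":[0,-0.0003,0],"roll":0,"jaw":0.72},{"xyz":[0,-0.0006,0],"roll":0,"jaw":0.72},{"xyz":[0,-0.0009,0],"roll":0,"jaw":0.72},{"xyz":[0,-0.0012,0],"roll":0,"jaw":0.72},{"xyz":[0,-0.0015,0],"roll":0,"jaw":0.72},{"xyz":[0,-0.0018,0],"roll":0,"jaw":0.72},{"xyz":[0,-0.0021,0],"roll":0,"jaw":0.72},{"xyz":[0,-0.0024,0],"roll":0,"jaw":0.72}]'|sed -n 1p; python3 chk.py
python3 -m pendant '[{"xyz":[0,-0.0003,0],"roll":0,"jaw":0.72},{"xyz":[0,-0.0006,0],"roll":0,"jaw":0.72},{"xyz":[0,-0.0009,0],"roll":0,"jaw":0.72},{"xyz":[0,-0.0012,0],"roll":0,"jaw":0.72},{"xyz":[0,-0.0015,0],"roll":0,"jaw":0.72},{"xyz":[0,-0.0018,0],"roll":0,"jaw":0.72},{"xyz":[0,-0.0021,0],"roll":0,"jaw":0.72},{"xyz":[0,-0.0024,0],"roll":0,"jaw":0.72}]'|sed -n 1p; python3 chk.py
```

```text
time_s: 31.45
31.5 tcp x,y [ -0.8 -66.1 110. ] F [ 0.5 -1.8  0.5] 25.5 dot [301.8, 187.9, -12.2, 40.3] green [306.0, 181.1, 5.9, 15.4]
time_s: 32.5
32.55 tcp x,y [ -0.8 -63.7 109.9] F [-0.1 -1.1  1.1] 25.8 dot [301.1, 187.8, -10.8, 41.5] green [305.4, 181.5, 5.5, 17.6]
```

```bash

python3 -m pendant '[{"xyz":[0,-0.0003,0],"roll":0,"jaw":0.72},{"xyz":[0,-0.0006,0],"roll":0,"jaw":0.72},{"xyz":[0,-0.0009,0],"roll":0,"jaw":0.72},{"xyz":[0,-0.0012,0],"roll":0,"jaw":0.72},{"xyz":[0,-0.0015,0],"roll":0,"jaw":0.72},{"xyz":[0,-0.0018,0],"roll":0,"jaw":0.72},{"xyz":[0,-0.0021,0],"roll":0,"jaw":0.72},{"xyz":[0,-0.0024,0],"roll":0,"jaw":0.72}]'|sed -n 1p; python3 chk.py
```

```text
time_s: 33.55
33.6 tcp x,y [ -0.8 -61.3 109.9] F [-0.7 -0.5 -0.4] 25.5 dot None green None
```

```bash

python3 -m pendant '[{"xyz":[0,-0.0003,0],"roll":0,"jaw":0.72},{"xyz":[0,-0.0006,0],"roll":0,"jaw":0.72},{"xyz":[0,-0.0009,0],"roll":0,"jaw":0.72},{"xyz":[0,-0.0012,0],"roll":0,"jaw":0.72},{"xyz":[0,-0.0015,0],"roll":0,"jaw":0.72},{"xyz":[0,-0.0018,0],"roll":0,"jaw":0.72},{"xyz":[0,-0.0021,0],"roll":0,"jaw":0.72},{"xyz":[0,-0.0024,0],"roll":0,"jaw":0.72}]'|sed -n 1p; python3 chk.py
```

```text
time_s: 34.6
34.65 tcp x,y [ -0.8 -58.9 109.9] F [-0.7  0.  -0.4] 25.6 dot None green None
```

It went over, and neither the dot nor the green display is in sight now. I'll raise the arm clear and look.

```bash

python3 -m pendant '[{"xyz":[0,0.005,-0.01],"roll":0,"jaw":0.72},{"xyz":[0,0.01,-0.03],"roll":0,"jaw":0.72},{"xyz":[0,0.02,-0.06],"roll":0,"jaw":0.72},{"xyz":[0,0.05,-0.09],"roll":0,"jaw":0.72},{"xyz":[0,0.09,-0.11],"roll":0,"jaw":0.72},{"xyz":[0,0.13,-0.11],"roll":0,"jaw":0.72},{"xyz":[0,0.15,-0.11],"roll":0,"jaw":0.72},{"xyz":[0,0.15,-0.11],"roll":0,"jaw":0.72}]'; python3 chk.py pics/f.png
```

```text
time_s: 35.65
ee_pos: [417.7, -133.7, 220.6]
ee_rot: [180.0, -0.1, -13.9]
force: [-0.9, -0.7, -0.6]
gripper_width: 25.1
35.7 tcp x,y [  -0.9 -209.3  220.4] F [-0.1 -0.2 -0.3] 25.5 dot None green None
```

View pics/f.png

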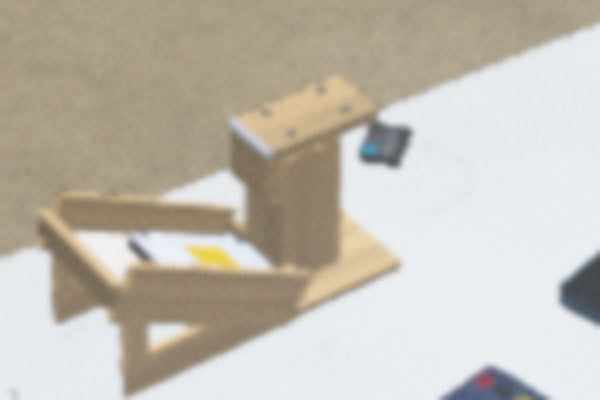

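The radio lies in the ramp tray with its aluminium back and a yellow label up, at about (195,250). I'll check its position and that it's at rest from the top camera, then hand in.

```bash
python3 - <<'E'
from h import *
e=np.array([468.3,70.2]);Y=np.array([.237,.972]);X=np.array([.972,-.237])
for i in range(2):
    p,d=env.grab_frame("top");g=cv2.cvtColor(p,cv2.COLOR_BGR2HSV)
    m=(g[...,0]>20)&(g[...,0]<35)&(g[...,1]>120);m[:160]=0;m[230:]=0;m[:,:282]=0;m[:,365:]=0
    v,u=np.nonzero(m);P=cloud("top",d)[m]
    if len(u):q=np.median(P,0);print(u.mean(),v.mean(),len(u),"label x,y,z",(q[:2]-e)@X,(q[:2]-e)@Y,q[2])
    P=cloud("top",d);q=P-np.array([*e,0]);sx=q[...,:2]@X;sy=q[...,:2]@Y
    h=P[...,2]-(12+(sy+8)*np.tan(np.radians(28)))
    k=(abs(sx)<36)&(sy>8)&(sy<118)&(h>7)&(P[...,2]<115);print(k.sum(),sx[k].min(),sx[k].max(),sy[k].min(),sy[k].max(),"mid",sx[k].mean(),sy[k].mean(),P[k][:,2].mean())
    cv2.imwrite(f"pics/g{i}.png",cv2.resize(p[140:240,260:400],(784,560),interpolation=cv2.INTER_CUBIC))
    if i==0:import time;a=p
print("frame diff",np.abs(a.astype(int)-p)[160:230,275:370].max(),env.state()["time_s"])
E
```

```text
320.32 192.17 100 label x,y,z -4.565408748413739 33.252145291310924 48.80421435085134
595 -34.29176708970918 23.77694926307683 8.040816773247338 80.21310572471907 mid -5.5098846182304415 44.03363018326659 54.98951334400533
320.34343434343435 192.13131313131314 99 label x,y,z -4.351078182838407 33.3809111403901 49.62244150668221
600 -35.09302138899784 24.298779584935353 8.116815757445366 80.85912104545012 mid -5.611768084616652 43.8532430199983 54.9382368765025
frame diff 6 35.8
```

View pics/g1.png

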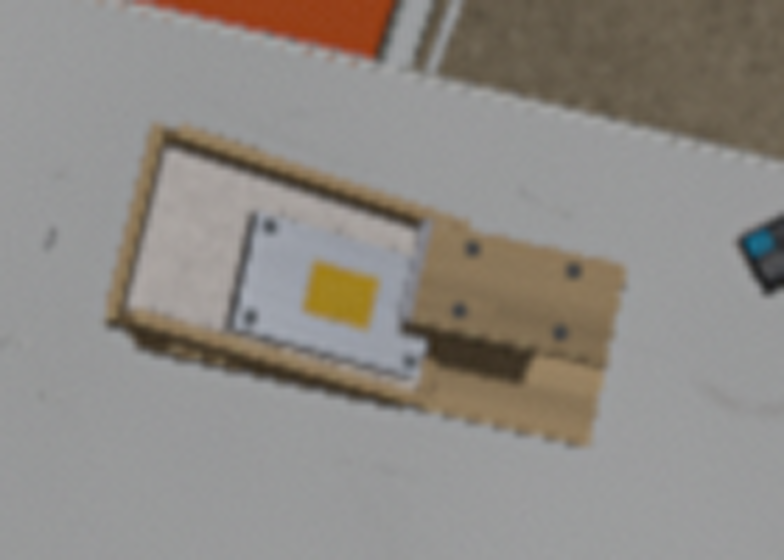

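```bash
python3 -c "
from workcell import env
print(env.job_done(), env.state()['time_s'])"
```

```text
the job is handed in; nothing more can be done
the job is handed in; nothing more can be done
```

The radio flipped and now lies in the ramp tray with its aluminium back and screws up. I handed the job in at about 36 s of the 61 s allowed; no verdict is reported.

**What I did:** I set the radio lengthways on the deck with its balance point safely inboard. Then I pushed its rear end from behind at about 2.4 mm/s until it toppled by itself. It went over with its centre about 5–7 mm past the edge, so the balance point is roughly 5–7 mm behind its middle.

**Last checks:**
- **Radio position:** its centre is roughly 35 mm in front of the edge, about 5 mm off the tray's midline, with its top about 50 mm above the table. Two frames about 0.05 s apart show no motion.
- **Robot:** it is well clear, behind and above the deck.
- **Bystanders:** the battery pack looks unmoved in the last pictures. I did not check the pliers or the tape roll again, but the arm never went near them.

**What failed or disagreed:**
- **First grasp:** the first two grasp attempts closed on nothing, because the real fingertips sit about 25 mm above the reported TCP height. I corrected for this using the pictures and by lowering gently.
- **Balance point by torque:** the wrist torque put it about 8 ± 7 mm behind centre. That is too noisy to rely on, but it agrees with where the radio toppled.

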